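Find the target in the goniometer mirror

ROBOT

A 6-joint arm with a two-finger parallel gripper is mounted at the origin on the work surface. World frame = base frame: x ahead of the robot, y to its left, z up, the work surface at z = 0. Lengths are in m, angles in rad, forces in N, time in s.
With the tool pointing down it reaches from about 0.275 to 1 m from the base axis. Payload 8.4 kg.
Tool frame: the origin (TCP) lies on the centre line of the jaws, within the pads' length; the fingertips stand 8 mm ahead of it and the grasp point (between the pads) lies 11 mm behind it; z points along the fingers, y is the line along which they close (so a half turn about z gives the same grasp; the last joint's range is limited). The gripper opens to 85 mm and grips with 20 to 120 N. Pads are 22 mm wide; open, the fingers measure 114 mm over their backs; the gripper's body (76 mm by 85 mm) begins 54 mm behind the grasp point. The pads swing forward as they close: fully open they stand 13 mm farther back than shut.
Start: joints at [1.294, 0.353, 1.633, -0, 1.155, -0.002], TCP at [0.17, 0.602, 0.239] pointing down, gripper open.
Joint ranges: [-2.63, 2.63], [-0.92, 2.1], [0.06, 2.66], [-1.3, 4.44], [0, 2.69], [-3.02, 3.02]. Speed limits (rad/s): [2.22, 2.22, 2.79, 3.14, 3.14, 3.14].

INTERFACE

Orientations are given as a unit quaternion [w, x, y, z].
In Python, from station import manip gives the robot as it stands. The module is installed in compiled form; this text tells all that it offers.
- The arm moves only by the shell command python3 -m inch 'ROWS' [OPENING] [FORCE]. ROWS is JSON, a list of rows, each a list of 6 numbers: the shift along the tool's x, y, z in units of 8 cm (1.0 is 8 cm), then the turn, a rotation vector about the tool's x, y, z in units of pi rad (1.0 is pi rad). A call has 1 to 5 rows; each row shifts and turns the commanded pose from where the row before left it, along the tool's axes as they then stand; what a row does not reach is not made up. A row lasts 1/12 s, in which the tool goes at most 41.7 mm and 7.16 degrees, less where a joint would pass 70% of its speed; a pose out of reach is approached as far as the arm can. A call with a number of a shift or a turn outside -1 to 1 is refused whole. A call with a gripper value outside its range is refused whole. OPENING is the opening, from 0 (shut) to 1 (fully open), set as the call begins (- or left out, the last holds). The fingers move at their own pace and stop on an object; FORCE is the grip in N (left out, the last holds). Time passes only in rows, so rows that do not move let the fingers close. It gives the time, the measured TCP pose, the force, the opening and the grip force at its end, in the units of the state.
- manip.observe(): the state, without advancing time (a new reading comes with each control period).
- manip.grab_frame(name): name is "scene" or "top" or "wrist"; returns the picture (420x560x3 uint8, blue, green, red); there is no depth.
- manip.calibration(name): a dict with "fx", "fy", "cx", "cy" (pixels), "T" (4x4, takes a point from camera to world coordinates); the wrist camera has in their place "mount" (4x4, takes a point from camera to tool coordinates, whose origin is the TCP and whose axes are the flange's). Camera axes: x right, y down, z forward; pixel columns grow to the right and rows downward; lengths in m; the calibration is good to about 2 mm. A picture is of the moment at which its call begins: read the wrist's pose just before it. calibration takes no time and is no camera call.
- manip.finish_job(): hands the job in; it is judged then, once.
Trained networks look in the newest picture that a camera, given by its name, has taken for a name from the list of things; names that differ only in an ending like _2 or _b are one class to them, and where a whole thing is asked for, a point or a joint stands for the part that bears it (a point fixed in the world has none). Each returns a list of dicts, best first, with "p" (0 to 1); they miss things now and then, are a little off and sometimes report something else, mostly with a low value. They report only what shows in the picture. A call takes as long as a camera call.
- manip.boxes_of(camera, target): "point" ([x, y, z] in m, in world coordinates, good to about 4 mm: the middle of the surface that is visible of it).
- manip.silhouettes(camera, target): "region" (420x560 bool, what is visible of it).
The state is a dict: "t": time; "q": joint angles; "joint_vel": joint speeds; "joint_efforts": joint torques, N m; "tool_pos": TCP position; "ee_rot": TCP orientation; "contact_force": force on the tool from outside, world axes, zero at the start; "ft_torque": the same for the moment, N m; "width": finger opening in m; "grip_force": force on a finger pad.
Only numpy, scipy, OpenCV 4.12 (cv2) and the standard library are available. Lean on these libraries where they do the work, as an engineer would, in place of code of your own. Each camera call takes 0.05 s, during which the arm holds its last target. There are 200 camera calls.

TASK

On the bench goniometer, slide the lit target along its rail from the far station to the near one, by the mirror, so that its plunger drops in there. Then take hold of the bar on top of the mirror, without touching the glass, and turn it until the camera sees the target's orange marker in the middle of the mirror. Finish still holding the mirror at that angle, because its spring turns it back when let go; leave the camera arm as it is set and do not disturb the jar, beaker and screwdriver.

Things in the scene. Friction and masses are not known exactly. Their poses are not given: they have to be found in the camera images.
- goniometer: Bench goniometer, fixed: grey round base 164 mm across, 24 mm high, with dark graduations, and a grey rail 40 mm wide, top 28 mm above the bench, running from it along this body's +y out to 355 mm (towards the robot's left). Origin on the bench, on the upright axis about which mirror and camera arm both turn; +x points away from the robot; z up.
- carrier (a joint): Target carrier on the rail (grey block 58 mm wide, 100 mm along the rail, top at 50 mm), in m, growing towards the mirror: near 0 = far station (start), 0.080 = near station (green marks on block and rail meet), stops at -0.010 and 0.092. Its spring plunger resists with up to about 4 N on the way to 0.040; from there it pulls the carrier into the near notch and centres it within about 2 mm.
- barrel (a point): On the plunger barrel, the part to push or pinch on the carrier: upright steel cylinder, 18 mm across, free from 59 to 95 mm above the bench; point on its axis at 80 mm. A red button on top reaches 109 mm. The barrel is 35 mm behind the block's middle, away from the mirror, over the rail's middle line: 305 mm from the mirror axis at the far station, 225 at the near one.
- marker (a point): Centre of the orange 25 mm disc on the mirror end of the target lamp, a dark grey tube 44 mm across, 45 mm long, lying along the rail on the carrier; its axis 106 mm, top 129 mm above the bench, its back end 35 mm from the barrel's axis. It faces along the rail to the mirror axis: 223 mm from it at the far station, 143 mm at the near one.
- turntable (a joint): Mirror angle in rad, growing clockwise seen from above: 0 (start, spring rest) = glass faces straight along the rail to the marker; pi/2 = faces along goniometer +x. Stops 0 and 1.4. A spring of 0.04 N m at 0, 0.15 at 0.95 turns it back when let go. The camera sees the marker mid-mirror when the glass faces midway between lens and marker: at half the angle from rail to camera arm.
- mirror: Mirror in its dark grey cell, upright on the turntable: 70 mm wide, from 72 to 137 mm above the bench. Origin on the turning axis at bench height; the glass surface contains the axis and faces this body's +y, the cell reaches 14 mm behind it; x along the mirror's width, z up. Carries the turning bar on top.
- bar (a point): Centre of the turning bar to be held, on the turning axis: aluminium, 44 mm long along the mirror's x, 10 mm thick along the mirror's y, from 145 to 175 mm above the bench (this point at 160 mm). A neck 18 mm wide joins it to the cell below.
- glass: The mirror glass, pale blue, 63 mm wide, 56 mm high, 4 mm thick, from 76.5 to 132.5 mm above the bench, front surface on the turning axis; not to be touched. Same origin and axes as mirror.
- camera_arm (a joint): Setting of the camera arm in rad, between -0.34 and 0.34, clockwise seen from above: 0 = arm square to the rail, along goniometer +x, so the angle from rail to arm is pi/2 + this value. Held by friction (1.5 N m); to be left as it is.
- lens (a point): Centre of the camera lens's front, 190 mm from the turning axis, 106 mm above the bench, looking at the axis. The camera is a blue box 36 x 36 x 48 mm with a dark lens on an aluminium arm that ends 275 mm from the axis; its top is 125 mm above the bench.
- jar: Bystander: whitish clear sample jar with a red cap, 60 mm across, 85 mm high, loose, upright on the robot's side of the rail; origin at the centre of its underside.
- beaker: Bystander: glass beaker, 62 mm across, 75 mm high, loose, upright, on the right; origin at the centre of its underside.
- driver: Bystander: screwdriver with yellow handle, 170 mm long, lying to the right of the base; origin under its middle, length along its x.

How it is judged:
On the way, in this order (a step that is already met when the one before it is completed fails the run):
1. the target carrier sits in its near station (within 6 mm) (value of joint carrier between 0.074 and 0.086 m), for 0.3 s.
2. the fingers hold the mirror at the angle that shows the marker to the camera (all of step 1 and ((value of joint turntable between 0.5404 and 0.7054 rad and value of joint camera_arm below -0.3 rad) or (value of joint turntable between 0.5654 and 0.7304 rad and value of joint camera_arm between -0.3 and -0.25 rad) or (value of joint turntable between 0.5904 and 0.7554 rad and value of joint camera_arm between -0.25 and -0.2 rad) or (value of joint turntable between 0.6154 and 0.7804 rad and value of joint camera_arm between -0.2 and -0.15 rad) or (value of joint turntable between 0.6404 and 0.8054 rad and value of joint camera_arm between -0.15 and -0.1 rad) or (value of joint turntable between 0.6654 and 0.8304 rad and value of joint camera_arm between -0.1 and -0.05 rad) or (value of joint turntable between 0.6904 and 0.8554 rad and value of joint camera_arm between -0.05 and 0 rad) or (value of joint turntable between 0.7154 and 0.8804 rad and value of joint camera_arm between 0 and 0.05 rad) or (value of joint turntable between 0.7404 and 0.9054 rad and value of joint camera_arm between 0.05 and 0.1 rad) or (value of joint turntable between 0.7654 and 0.9304 rad and value of joint camera_arm between 0.1 and 0.15 rad) or (value of joint turntable between 0.7904 and 0.9554 rad and value of joint camera_arm between 0.15 and 0.2 rad) or (value of joint turntable between 0.8154 and 0.9804 rad and value of joint camera_arm between 0.2 and 0.25 rad) or (value of joint turntable between 0.8404 and 1.0054 rad and value of joint camera_arm between 0.25 and 0.3 rad) or (value of joint turntable between 0.8654 and 1.0304 rad and value of joint camera_arm above 0.3 rad)) and contact force between the fingers and mirror above 1 N), for 0.3 s.
At the end, for the whole second after the job is handed in: Carrier joint 0.080 within 6 mm; mirror still, within 0.07 rad (4 degrees) of half the angle between rail and camera arm: turntable = (pi/2 + camera_arm)/2; fingers still hold the mirror (over 1 N); lens within 8 mm, jar, beaker and screwdriver within 25 mm of their start (all of step 2 and velocity of joint turntable between -0.08 and 0.08 rad/s and distance of lens from where it was at the start of the episode below 0.008 m and distance of each of jar, beaker, driver from where it was at the start of the episode below 0.025 m); the arm keeps its last pose, push and grip.
It fails at once if the jar, beaker or screwdriver is pushed more than 25 mm from where it was (distance of any of jar, beaker, driver from where it was at the start of the episode above 0.025 m).
It fails at once if the jar or beaker is tipped (angle between any of jar, beaker's own z axis and vertical above 0.5 rad).
It fails at once if the camera arm is moved from its setting (lens displaced by more than 8 mm) (distance of lens from where it was at the start of the episode above 0.008 m).
It fails at once if the robot touches the mirror glass (contact force between any of the arm, the fingers and glass above 0.5 N).
It also fails if it takes over 42 s, if anything falls off the work surface, if the arm or the gripper's body presses on something with over 40 N, if the wrist force passes 120 N, or if a joint passes its speed limit or range.

## Working session

There is one attempt and no reset: what is moved stays moved. The work goes in short steps, Python scripts to look and compute and a shell command to move; the robot and the scene stay as the last step left them, time stands still between calls to the robot, and variables do not carry over. Pictures are saved under pics/ and viewed, at most 10 in all, crops included, and the job is handed in when it is done.

```bash
mkdir -p pics; python3 - <<'E'
from station import manip
import cv2,numpy as np
s=manip.observe();print({k:np.round(v,3).tolist() for k,v in s.items()})
a=manip.grab_frame("scene");b=manip.grab_frame("top")
cv2.imwrite("pics/a.png",a);cv2.imwrite("pics/b.png",b)
for c in("scene","top"):
  for n in("barrel","marker","bar","lens","jar","beaker","driver","goniometer","carrier","mirror","camera_arm"):
    try:print(c,n,[(np.round(d["point"],3).tolist(),round(d["p"],2)) for d in manip.boxes_of(c,n)[:2]])
    except Exception as e:print(c,n,e)
E
```

```text
{'t': 0.0, 'q': [1.294, 0.354, 1.634, -0.0, 1.155, -0.002], 'joint_vel': [-0.001, -0.0, 0.001, -0.0, 0.001, 0.0], 'joint_efforts': [-0.003, -60.525, -34.207, -0.0, 0.009, -0.0], 'tool_pos': [0.169, 0.601, 0.239], 'ee_rot': [-0.0, 0.137, 0.991, -0.001], 'contact_force': [0.154, 0.177, -0.395], 'ft_torque': [-0.015, -0.029, -0.043], 'grip_force': 0.0, 'width': 0.085}
scene barrel [([0.546, 0.124, 0.051], 0.6), ([0.403, -0.314, 0.019], 0.6)]
scene marker [([0.549, 0.123, 0.05], 0.68)]
scene bar [([0.525, -0.148, 0.123], 0.61)]
scene lens [([0.72, -0.211, 0.049], 0.85)]
scene jar [([0.399, 0.086, 0.059], 0.81), ([0.519, -0.141, 0.106], 0.73)]
scene beaker [([0.584, -0.326, 0.052], 0.86)]
scene driver [([0.402, -0.316, 0.018], 0.76)]
scene goniometer [([0.549, -0.099, 0.038], 0.78), ([0.517, -0.145, 0.102], 0.71)]
scene carrier [([0.55, 0.117, 0.046], 0.74)]
scene mirror [([0.522, -0.145, 0.118], 0.79), ([0.548, 0.122, 0.047], 0.16)]
scene camera_arm [([0.717, -0.212, 0.047], 0.81)]
top barrel [([0.522, 0.119, 0.047], 0.57)]
top marker [([0.525, 0.117, 0.05], 0.8)]
top bar [([0.502, -0.144, 0.137], 0.47)]
top lens [([0.671, -0.208, 0.039], 0.82)]
top jar [([0.382, 0.066, 0.084], 0.83)]
top beaker [([0.582, -0.35, 0.035], 0.66), ([0.509, -0.146, 0.134], 0.62)]
top driver []
top goniometer [([0.526, -0.119, 0.035], 0.57)]
top carrier [([0.524, 0.119, 0.05], 0.6)]
top mirror [([0.506, -0.143, 0.131], 0.56), ([0.392, -0.322, 0.024], 0.25)]
top camera_arm [([0.67, -0.204, 0.035], 0.92)]
```

View pics/a.png

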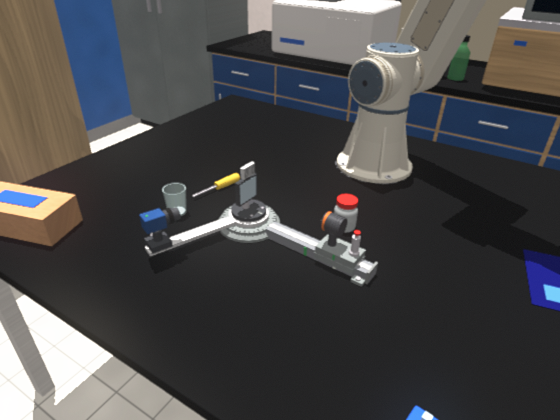

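View pics/b.png

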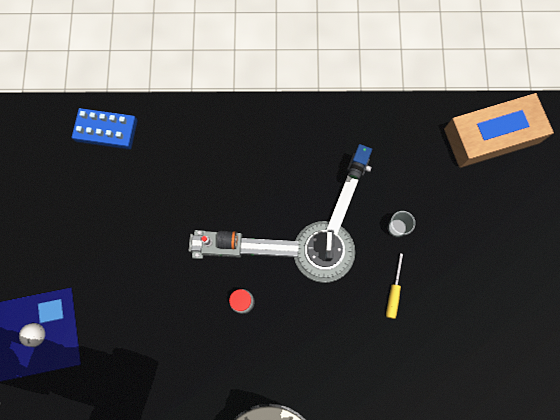

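The scene view shows the base at about (250,220), the barrel with its red button at (357,235), the bar at (248,172) and the camera at (155,220). In the top view the base is at (323,251), the button at (204,239), the bar at (329,241) and the camera at (361,155). Next I'll back-project these features at their known heights.

```bash
cat > h.py <<'E'
from station import manip
import cv2,numpy as np
def ray(cam,uv,z,T=None):
    c=manip.calibration(cam);T=np.array(c["T"]) if T is None else T
    d=T[:3,:3]@[(uv[0]-c["cx"])/c["fx"],(uv[1]-c["cy"])/c["fy"],1];o=T[:3,3]
    return o+d*(z-o[2])/d[2]
def wristT():
    from scipy.spatial.transform import Rotation as R
    s=manip.observe();q=s["ee_rot"];T=np.eye(4);T[:3,:3]=R.from_quat([q[1],q[2],q[3],q[0]]).as_matrix();T[:3,3]=s["tool_pos"]
    return T@np.array(manip.calibration("wrist")["mount"])
E
python3 - <<'E'
from h import *
a=cv2.imread("pics/a.png");b=cv2.imread("pics/b.png")
def blob(im,x0,y0,x1,y1,f):
    h=cv2.cvtColor(im,cv2.COLOR_BGR2HSV)[y0:y1,x0:x1].astype(int);m=f(h[...,0],h[...,1],h[...,2]);v,u=np.nonzero(m);return u.mean()+x0,v.mean()+y0,m.sum()
red=lambda h,s,v:((h<8)|(h>172))&(s>120)&(v>80)
blue=lambda h,s,v:(h>100)&(h<130)&(s>120)&(v>50)
for c,im,r,bl in(("scene",a,(350,228,364,240),(135,200,172,235)),("top",b,(196,232,212,246),(350,140,375,182))):
    u=blob(im,*r,red);print(c,"button",u,ray(c,u,.105 if c=="scene" else .109))
    u=blob(im,*bl,blue);print(c,"blue",u,ray(c,u,.115 if c=="scene" else .125))
print(manip.calibration("top"))
for n in ("bar","goniometer"):
    d=manip.silhouettes("top",n)
    for e in d[:2]:
        v,u=np.nonzero(e["region"]);print(n,e["p"],u.mean(),v.mean(),u.min(),u.max(),v.min(),v.max())
print("base edge", [ray("top",(x,y),.024).round(4) for x,y in((294,251),(355,251),(323,221),(323,282))])
A=cv2.resize(b[210:290,180:380],None,fx=4,fy=4,interpolation=cv2.INTER_CUBIC)
B=cv2.resize(a[150:290,140:390],None,fx=3.2,fy=3.2,interpolation=cv2.INTER_CUBIC)
cv2.imwrite("pics/c.png",A);cv2.imwrite("pics/d.png",B)
E
```

```text
scene button (np.float64(356.61538461538464), np.float64(231.84615384615384), np.int64(39)) [0.52915083 0.15753657 0.105     ]
scene blue (np.float64(152.82708333333335), np.float64(220.01041666666666), np.int64(480)) [ 0.75264437 -0.23017792  0.115     ]
top button (np.float64(203.5909090909091), np.float64(238.3181818181818), np.int64(22)) [0.53394733 0.15851098 0.109     ]
top blue (np.float64(362.13953488372096), np.float64(154.18604651162792), np.int64(258)) [ 0.74605956 -0.2390453   0.125     ]
{'fx': 525.1519956663847, 'fy': 525.1519956663847, 'cx': 283.9821319894855, 'cy': 214.75659473110153, 'T': array([[-0.00189688, -0.97742868,  0.21125715,  0.31569667],
       [-0.99999222,  0.00258488,  0.0029806 , -0.04475079],
       [-0.0034594 , -0.21124985, -0.97742597,  1.39274823],
       [ 0.        ,  0.        ,  0.        ,  1.        ]])}
bar 0.78 328.545 245.65 325 332 230 260
goniometer 0.8 297.52526075619295 236.45453063885267 188 370 145 281
base edge [array([ 0.514 , -0.0667,  0.024 ]), array([ 0.5137, -0.2269,  0.024 ]), array([ 0.5943, -0.1443,  0.024 ]), array([ 0.4328, -0.1415,  0.024 ])]
```

View pics/c.png

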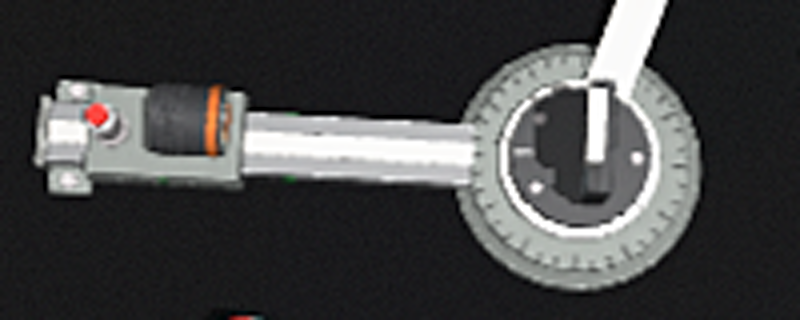

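View pics/d.png

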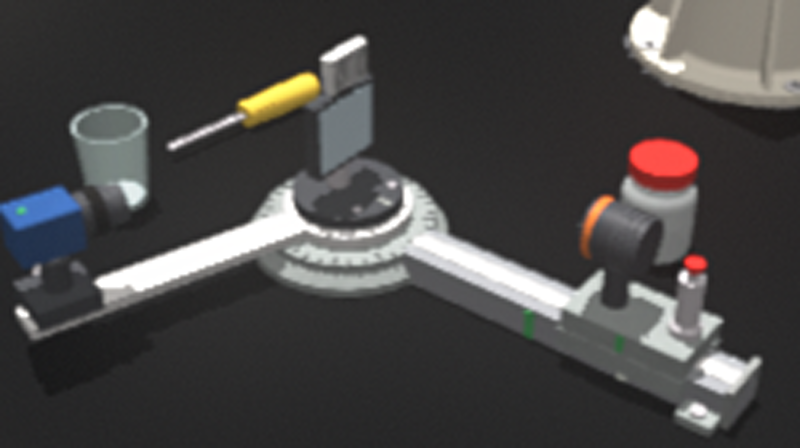

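Crop 1 (top view): base ring centre at (581,158), bar top at (597,123), button at (97,115). Crop 2: the carrier at the far station, its green mark off the rail's mark, with the jar well clear behind the lamp.

```bash
python3 - <<'E'
from h import *
p=lambda x,y,z:ray("top",(180+(x-1.5)/4,210+(y-1.5)/4),z).round(4)
print("ring",p(581,158,.028),"bar top",p(597,123,.175),"bar ends",p(597,85,.175),p(597,162,.175),"button",p(97,115,.109))
s=lambda x,y,z:ray("scene",(140+(x-1.1)/3.2,150+(y-1.1)/3.2),z).round(4)
print("scene bar",s(344,48,.175),"ends",s(322,58,.175),s(366,38,.175),"button",s(695,263,.109),"baseedges",s(253,225,.024),s(447,225,.024))
print("rail end", p(40,130,.028), "rail sides", p(470,125,.028),p(470,186,.028),p(245,115,.028),p(245,176,.028))
E
```

```text
ring [ 0.5182 -0.1476  0.028 ] bar top [ 0.5171 -0.1463  0.175 ] bar ends [ 0.5398 -0.1467  0.175 ] [ 0.494  -0.1458  0.175 ] button [0.5338 0.1578 0.109 ]
scene bar [ 0.5147 -0.145   0.175 ] ends [ 0.5372 -0.149   0.175 ] [ 0.4915 -0.1409  0.175 ] button [0.5342 0.1598 0.109 ] baseedges [ 0.5719 -0.1986  0.024 ] [ 0.4843 -0.0683  0.024 ]
rail end [0.5377 0.2078 0.028 ] rail sides [ 0.5403 -0.075   0.028 ] [ 0.4999 -0.0747  0.028 ] [0.5473 0.0731 0.028 ] [0.5069 0.0724 0.028 ]
```

```bash
cat >> h.py <<'E'
from scipy.spatial.transform import Rotation as R
AX=np.array([.517,-.1465]);BT=np.array([.534,.1585])
def go(xy,z,close):
    "grasp point xyz and closing direction (world yaw) -> shift in tool axes, units; turn units"
    s=manip.observe();q=s["ee_rot"];M=R.from_quat([q[1],q[2],q[3],q[0]]).as_matrix()
    g=s["tool_pos"]-M[:,2]*.011
    d=M.T@(np.array([*xy,z])-g)/.08
    ty=np.arctan2(M[1,1],M[0,1]);dy=(close-ty+np.pi/2)%np.pi-np.pi/2
    tilt=np.arccos(-M[2,2])
    print("grasp pt",g.round(4),"shift units",d.round(3),"turn z units",round(-dy/np.pi,4),"or",round(-dy/np.pi+np.sign(dy),3),"tilt",round(tilt,4),"toolx",M[:,0].round(3),"tooly",M[:,1].round(3),"q6",s["q"][5].round(2),"t",s["t"],"F",np.round(s["contact_force"],1),"w",round(s["width"],4))
E
python3 -c "
from h import *
r=BT-AX;yaw=np.arctan2(r[1],r[0])-np.pi/2;print(yaw,np.hypot(*r))
go(BT,.19,yaw)"
```

```text
-0.055680092314721596 0.30547340309755283
grasp pt [0.1696 0.6016 0.2503] shift units [-5.887 -4.095  0.754] turn z units 0.4303 or -0.57 tilt 0.0 toolx [-0.962  0.271 -0.   ] tooly [0.271 0.962 0.   ] q6 -0.0 t 1.3 F [-0.2  0.4  0.3] w 0.0854
```

```bash
python3 -m inch '[[0,0,0,0,0,0.039],[0,0,0,0,0,0.039],[0,0,0,0,0,0.039],[0,0,0,0,0,0.039],[0,0,0,0,0,0.039]]' 0.7; python3 -m inch '[[0,0,0,0,0,0.039],[0,0,0,0,0,0.039],[0,0,0,0,0,0.039],[0,0,0,0,0,0.039],[0,0,0,0,0,0.039]]'; python3 -m inch '[[0,0,0,0,0,0.039],[0,0,0,0,0,0]]'
python3 -c "
from h import *
go(BT,.19,-.0557)"
```

```text
t: 1.72
tool_pos: [0.1696, 0.6015, 0.2393]
ee_rot: [0.0, 0.432, 0.902, -0.0]
contact_force: [-0.2, -0.5, 0.3]
width: 0.0597
grip_force: 0.0
t: 2.13
tool_pos: [0.1696, 0.6015, 0.2393]
ee_rot: [0.0, 0.684, 0.73, -0.0]
contact_force: [0.7, -0.1, 0.6]
width: 0.0597
grip_force: 0.0
t: 2.3
tool_pos: [0.1696, 0.6016, 0.2393]
ee_rot: [0.0, 0.727, 0.687, 0.0]
contact_force: [0.7, 0.3, -0.4]
width: 0.0597
grip_force: 0.0
grasp pt [0.1696 0.6016 0.2503] shift units [-5.268  4.865  0.754] turn z units -0.0005 or 0.999 tilt 0.0 toolx [0.057 0.998 0.   ] tooly [ 0.998 -0.057  0.   ] q6 1.35 t 2.3 F [ 0.7  0.3 -0.4] w 0.0597
```

```bash
for i in 1; do python3 -m inch '[[-0.35,0.32,0.05,0,0,0],[-0.35,0.32,0.05,0,0,0],[-0.35,0.32,0.05,0,0,0],[-0.35,0.32,0.05,0,0,0],[-0.35,0.32,0.05,0,0,0]]'; python3 -m inch '[[-0.35,0.32,0.05,0,0,0],[-0.35,0.32,0.05,0,0,0],[-0.35,0.32,0.05,0,0,0],[-0.35,0.32,0.05,0,0,0],[-0.35,0.32,0.05,0,0,0]]';  python3 -m inch '[[-0.35,0.32,0.05,0,0,0],[-0.35,0.32,0.05,0,0,0],[-0.35,0.32,0.05,0,0,0],[-0.35,0.32,0.05,0,0,0],[0,0,0,0,0,0]]'; done >/dev/null
python3 - <<'E'
from h import *
T=wristT();im=manip.grab_frame("wrist");cv2.imwrite("pics/e.png",im);go(BT,.084,-.0557)
h=cv2.cvtColor(im,cv2.COLOR_BGR2HSV);m=(((h[...,0]<8)|(h[...,0]>172))&(h[...,1]>120)&(h[...,2]>70)).astype(np.uint8)
n,_,st,c=cv2.connectedComponentsWithStats(m)
for i in range(1,n):
    if st[i,4]>30: print(st[i],c[i].round(1),ray("wrist",c[i],.107,T).round(4))
for n in ("barrel","marker"): print(n,[(np.round(d["point"],4),d["p"]) for d in manip.boxes_of("wrist",n)[:2]])
E
```

```text
grasp pt [0.509 0.189 0.194] shift units [-0.364  0.331  1.375] turn z units 0.0013 or -0.999 tilt 0.0005 toolx [ 0.052  0.999 -0.   ] tooly [ 0.999 -0.052  0.   ] q6 0.4 t 3.6 F [-0.3 -0.5 -0.2] w 0.0593
barrel [(array([0.5246, 0.1278, 0.0824]), 0.96)]
marker [(array([0.527 , 0.1234, 0.0857]), 0.76)]
```

View pics/e.png

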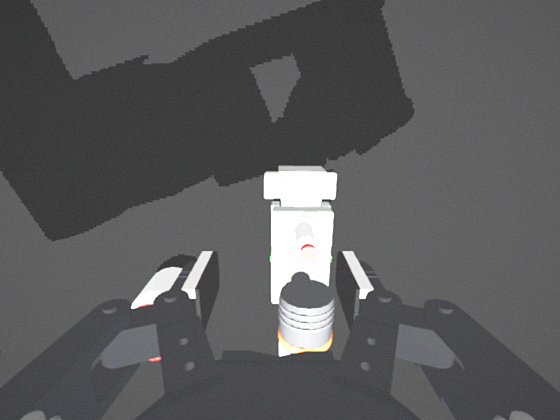

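The wrist view shows the carrier between the fingers, the button's red edge at (308,248) and the lamp at (305,310), with the jar at the lower left. The button centre at its top is about (308,249).

```bash
python3 - <<'E'
from h import *
T=wristT()
im=cv2.imread("pics/e.png");c=im[225:262,290:330].astype(int);m=(c[...,2]-c[...,1]>35);v,u=np.nonzero(m);print(u.mean()+290,v.mean()+225,u.min()+290,u.max()+290,v.min()+225,v.max()+225)
for p in((u.mean()+290,v.mean()+225),(308,248)):print(ray("wrist",p,.109,T).round(4))
print(ray("wrist",(301,205),.05,T),ray("wrist",(332,207),.05,T),ray("wrist",(273,207),.05,T))
print(ray("wrist",(265,185),.028,T),ray("wrist",(336,185),.028,T))
E
```

```text
306.7837837837838 245.83783783783784 301 314 244 250
[0.5296 0.1698 0.109 ]
[0.5305 0.168  0.109 ]
[0.53006701 0.18458948 0.05      ] [0.55883353 0.18119235 0.05      ] [0.50397301 0.18396406 0.05      ]
[0.49665675 0.200378   0.028     ] [0.56655911 0.19683801 0.028     ]
```

```bash
python3 - <<'E'
from h import *
go(BT,.084,-.0557)
T=wristT();im=manip.grab_frame("wrist");cv2.imwrite("pics/e2.png",im)
c=im[225:275,285:335].astype(int);m=(c[...,2]-c[...,1]>35);v,u=np.nonzero(m);p=(u.mean()+285,v.mean()+225);print(p,ray("wrist",p,.109,T).round(4)); go(BT,.084,-.0557)
E
```

```text
grasp pt [0.5072 0.1913 0.1942] shift units [-0.392  0.356  1.377] turn z units 0.0017 or -0.998 tilt 0.0006 toolx [0.05  0.999 0.   ] tooly [ 0.999 -0.05  -0.001] q6 0.41 t 3.7 F [0.4 0.1 0.2] w 0.0598
(np.float64(311.3888888888889), np.float64(250.69444444444446)) [0.533  0.1656 0.109 ]
grasp pt [0.5068 0.1919 0.1943] shift units [-0.4    0.361  1.378] turn z units 0.0019 or -0.998 tilt 0.0005 toolx [0.05  0.999 0.   ] tooly [ 0.999 -0.05  -0.   ] q6 0.41 t 3.75 F [-0.4  0.1 -0.7] w 0.0598
```

```bash
python3 -m inch '[[-0.38,0.34,0,0,0,0],[0,0,0.3,0,0,0],[0,0,0.2,0,0,0],[0,0,0,0,0,0],[0,0,0,0,0,0]]'
python3 - <<'E'
from h import *
T=wristT();im=manip.grab_frame("wrist");cv2.imwrite("pics/f.png",im[150:420,150:450]);go(BT,.084,-.0557)
c=im.astype(int)[200:420,250:350];m=(c[...,2]-c[...,1]>35);v,u=np.nonzero(m);print(u.min()+250,u.max()+250,v.min()+200,v.max()+200,ray("wrist",(u.mean()+250,v.mean()+200),.109,T).round(4))
E
```

```text
t: 4.17
tool_pos: [0.5317, 0.1607, 0.143]
ee_rot: [-0.0, 0.724, 0.69, -0.001]
contact_force: [0.5, -1.2, 0.5]
width: 0.0596
grip_force: 0.0
grasp pt [0.5324 0.1608 0.1548] shift units [-0.028  0.021  0.885] turn z units 0.002 or -0.998 tilt 0.0002 toolx [0.049 0.999 0.   ] tooly [ 0.999 -0.049 -0.   ] q6 0.34 t 4.2167 F [ 0.   0.2 -0.7] w 0.06
250 311 233 351 [0.5357 0.1533 0.109 ]
```

View pics/f.png

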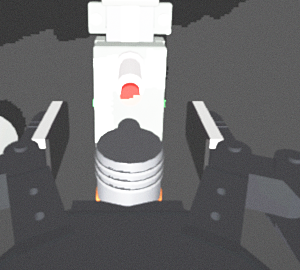

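The button is at crop (130,91), which is pixel (280,241), centred between the pads.

```bash
python3 - <<'E'
from h import *
T=wristT()
for v in(236,241,246):print(ray("wrist",(280,v),.109,T).round(4))
E
```

```text
[0.5355 0.1645 0.109 ]
[0.5353 0.1613 0.109 ]
[0.5352 0.1579 0.109 ]
```

```bash
python3 -m inch '[[0,0.03,0.3,0,0,0],[0,0,0.3,0,0,0],[0,0,0.28,0,0,0],[0,0,0,0,0,0],[0,0,0,0,0,0]]'; python3 -m inch '[[0,0,0,0,0,0],[0,0,0,0,0,0],[0,0,0,0,0,0],[0,0,0,0,0,0],[0,0,0,0,0,0]]' 0 40;  python3 -c "
from h import *
go(BT,.084,-.0557)"
```

```text
t: 4.63
tool_pos: [0.5349, 0.1603, 0.0734]
ee_rot: [-0.0, 0.725, 0.689, -0.0]
contact_force: [0.5, 0.7, 0.5]
width: 0.0596
grip_force: 0.0
t: 5.05
tool_pos: [0.5334, 0.1597, 0.074]
ee_rot: [-0.001, 0.725, 0.688, -0.001]
contact_force: [-10.1, 0.5, 13.1]
width: 0.0169
grip_force: 38.9
grasp pt [0.5334 0.1597 0.085 ] shift units [-0.014  0.008  0.013] turn z units 0.0012 or -0.999 tilt 0.0033 toolx [ 0.052  0.999 -0.   ] tooly [ 0.999 -0.052 -0.003] q6 0.34 t 5.05 F [-10.1   0.5  13.1] w 0.0169
```

```bash
python3 -m inch '[[-0.1,-0.01,0,0,0,0],[-0.1,-0.01,0,0,0,0],[-0.1,0,0,0,0,0],[-0.1,0,0,0,0,0],[-0.1,0,0,0,0,0]]'; python3 -m inch '[[-0.1,0,0,0,0,0],[-0.1,0,0,0,0,0],[-0.1,0,0,0,0,0],[-0.1,0,0,0,0,0],[-0.1,0,0,0,0,0]]';python3 -m inch '[[0,0,0,0,0,0],[0,0,0,0,0,0],[0,0,0,0,0,0]]'
```

```text
t: 5.47
tool_pos: [0.531, 0.12, 0.0741]
ee_rot: [-0.0, 0.725, 0.689, 0.0]
contact_force: [-5.9, 2.1, 7.9]
width: 0.0168
grip_force: 39.4
t: 5.88
tool_pos: [0.5286, 0.0795, 0.0741]
ee_rot: [-0.0, 0.725, 0.689, -0.0]
contact_force: [-7.6, 1.8, 10.7]
width: 0.0169
grip_force: 39.6
t: 6.13
tool_pos: [0.5286, 0.0796, 0.0741]
ee_rot: [-0.0, 0.725, 0.688, -0.0]
contact_force: [-6.2, -0.0, 10.0]
width: 0.0168
grip_force: 39.6
```

```bash
python3 -m inch '[[0,0,0,0,0,0],[0,0,0,0,0,0],[0,0,0,0,0,0],[0,0,0,0,0,0],[0,0,0,0,0,0]]' 0.7; python3 -m inch '[[0,0,-0.3,0,0,0],[0,0,-0.4,0,0,0],[0,0,-0.4,0,0,0],[0,0,-0.4,0,0,0],[0,0,0,0,0,0]]';python3 - <<'E'
from h import *
b=manip.grab_frame("top");a=manip.grab_frame("scene")
A=cv2.resize(b[130:290,200:400],None,fx=3.7,fy=3.7,interpolation=cv2.INTER_CUBIC)
B=cv2.resize(a[150:290,140:390],None,fx=3.2,fy=3.2,interpolation=cv2.INTER_CUBIC)
cv2.imwrite("pics/g.png",B);cv2.imwrite("pics/g2.png",b);
go(AX,.24,np.pi/2-.0557)
E
```

```text
t: 6.55
tool_pos: [0.5297, 0.0799, 0.073]
ee_rot: [0.0, 0.725, 0.689, 0.0]
contact_force: [0.5, 0.3, 0.3]
width: 0.0598
grip_force: 0.0
t: 6.97
tool_pos: [0.5329, 0.0804, 0.1988]
ee_rot: [0.003, 0.725, 0.689, 0.004]
contact_force: [1.4, -0.2, -0.2]
width: 0.0602
grip_force: 0.0
grasp pt [0.5303 0.08   0.2051] shift units [-2.836 -0.019 -0.438] turn z units -0.4987 or 0.501 tilt 0.003 toolx [0.052 0.999 0.001] tooly [ 0.999 -0.052  0.003] q6 0.2 t 7.0667 F [0.  0.6 0.9] w 0.0598
```

View pics/g.png

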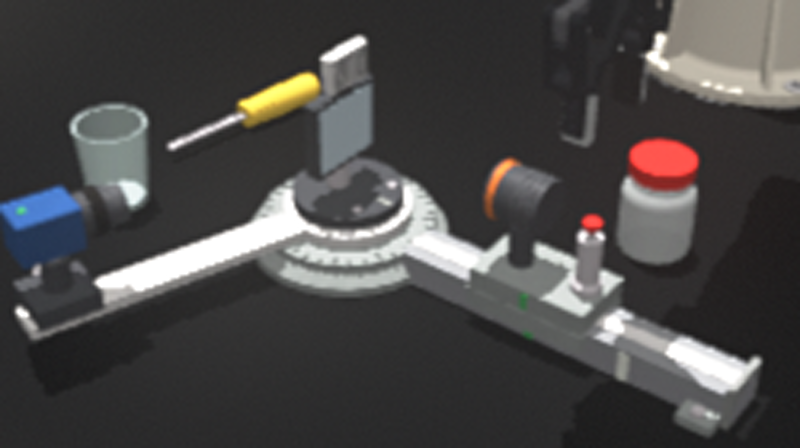

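The green marks on the block and rail meet, at crop (524,300) and (527,334), so the carrier is seated. The jar is untouched. Next is the bar.

```bash
python3 -m inch '[[0,0,-0.15,0,0,-0.0385],[0,0,-0.15,0,0,-0.0385],[0,0,-0.15,0,0,-0.0385],[0,0,0,0,0,-0.0385],[0,0,0,0,0,-0.0385]]'; python3 -m inch '[[0,0,0,0,0,-0.0385],[0,0,0,0,0,-0.0385],[0,0,0,0,0,-0.0385],[0,0,0,0,0,-0.0385],[0,0,0,0,0,-0.0385]]' >/dev/null;python3 -m inch '[[0,0,0,0,0,-0.0385],[0,0,0,0,0,-0.0385],[0,0,0,0,0,-0.0385],[0,0,0,0,0,0],[0,0,0,0,0,0]]'; python3 -c "
from h import *
go(AX,.24,np.pi/2-.0557)"
```

```text
t: 7.48
tool_pos: [0.5291, 0.0798, 0.2279]
ee_rot: [-0.001, 0.485, 0.875, -0.0]
contact_force: [0.7, 0.4, -0.4]
width: 0.0599
grip_force: 0.0
t: 8.32
tool_pos: [0.5288, 0.0797, 0.2275]
ee_rot: [-0.001, 0.027, 1.0, -0.0]
contact_force: [-0.4, 0.0, -0.2]
width: 0.0598
grip_force: 0.0
grasp pt [0.5288 0.0797 0.2385] shift units [-0.005 -2.832 -0.018] turn z units 0.0006 or -0.999 tilt 0.0024 toolx [-0.999  0.054  0.002] tooly [ 0.054  0.999 -0.   ] q6 -1.37 t 8.3167 F [-0.4  0.  -0.2] w 0.0598
```

```bash
python3 -m inch '[[0,-0.4,0,0,0,0],[0,-0.4,0,0,0,0],[0,-0.4,0,0,0,0],[0,-0.4,0,0,0,0],[0,-0.4,0,0,0,0]]'>/dev/null; python3 -m inch '[[0,-0.4,0,0,0,0],[0,-0.4,0,0,0,0],[0,-0.03,0,0,0,0],[0,0,0,0,0,0],[0,0,0,0,0,0]]'
python3 - <<'E'
from h import *
go(AX,.163,np.pi/2-.0557)
T=wristT();im=manip.grab_frame("wrist");cv2.imwrite("pics/i.png",im);np.save("T.npy",T)
E
```

```text
t: 9.15
tool_pos: [0.5178, -0.1461, 0.2283]
ee_rot: [-0.001, 0.027, 1.0, 0.0]
contact_force: [0.5, 0.9, -0.2]
width: 0.06
grip_force: 0.0
grasp pt [ 0.5178 -0.1461  0.2393] shift units [ 0.008 -0.007  0.953] turn z units 0.0006 or -0.999 tilt 0.0013 toolx [-0.999  0.054  0.001] tooly [0.054 0.999 0.001] q6 -1.8 t 9.15 F [ 0.5  0.9 -0.2] w 0.06
```

View pics/i.png

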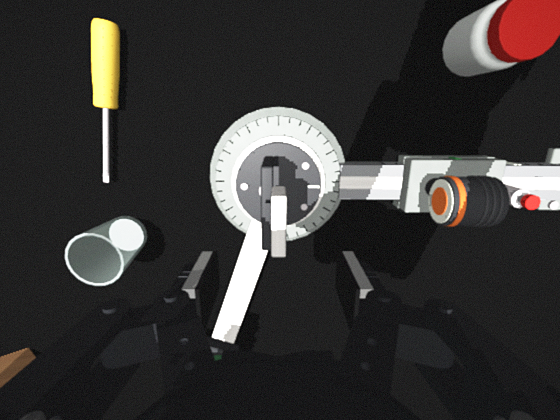

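The wrist view shows the bar top at about (280,195)–(279,257), between the pads at columns 205 and 348. The arm's edges run (249,222)→(213,337) and (266,258)→(237,342).

```bash
python3 - <<'E'
from h import *
T=np.load("T.npy")
r=lambda p,z:ray("wrist",p,z,T)[:2]
print("bar",r((279,195),.175),r((279,257),.175),r((270,225),.175),r((286,225),.175),"base",r((277,175),.024))
# edges of arm, subpixel lines from wrist and top images
def edges(im,rows,c0,c1,th):
    g=cv2.cvtColor(im,cv2.COLOR_BGR2GRAY);L=[];Rr=[]
    for y in rows:
        x=np.nonzero(g[y,c0:c1]>th)[0]
        L.append((c0+x[0],y));Rr.append((c0+x[-1],y))
    return np.array(L),np.array(Rr)
for nm,f,rows,c0,c1,TT in(("wrist","pics/i.png",range(270,328,4),205,270,T),("top","pics/b.png",range(184,222,3),325,370,None)):
    im=cv2.imread(f)
    for E in edges(im,rows,c0,c1,120):
        for z in(.025,.035):
            P=np.array([ray(nm,p,z,TT)[:2] for p in E]);vx,vy,x,y=cv2.fitLine(P.astype(np.float32),cv2.DIST_HUBER,0,.0005,.001).ravel()
            a=np.arctan2(vy,vx);a=a-np.pi if a>1.57 else a+np.pi if a<-1.57 else a
            n=np.array([-vy,vx]);print(nm,z,"yaw",round(a,4),"arm cw",round(-.0557-a,4),"offset from axis",round(float(n@(AX-[x,y])),4))
E
```

```text
bar [ 0.49401624 -0.14365888] [ 0.53796035 -0.14595651] [ 0.51425976 -0.15071433] [ 0.51484223 -0.140083  ] base [ 0.50926197 -0.14554041]
wrist 0.025 yaw -0.3843 arm cw 0.3286 offset from axis 0.0143
wrist 0.035 yaw -0.3843 arm cw 0.3286 offset from axis 0.0146
wrist 0.025 yaw -0.3904 arm cw 0.3347 offset from axis -0.0179
wrist 0.035 yaw -0.3904 arm cw 0.3347 offset from axis -0.0167
top 0.025 yaw -0.3907 arm cw 0.335 offset from axis -0.0157
top 0.035 yaw -0.3907 arm cw 0.335 offset from axis -0.0157
top 0.025 yaw -0.3905 arm cw 0.3348 offset from axis 0.0138
top 0.035 yaw -0.3905 arm cw 0.3348 offset from axis 0.0136
```

```bash
python3 -m inch '[[0.01,0,0.3,0,0,0],[0,0,0.3,0,0,0],[0,0,0.34,0,0,0],[0,0,0,0,0,0],[0,0,0,0,0,0]]'; python3 -m inch '[[0,0,0,0,0,0],[0,0,0,0,0,0],[0,0,0,0,0,0],[0,0,0,0,0,0],[0,0,0,0,0,0]]' 0 40;python3 -m inch '[[0,0,0,0,0,0],[0,0,0,0,0,0]]';  python3 -c "
from h import *
go(AX,.163,np.pi/2-.0557)"
```

```text
t: 9.62
tool_pos: [0.5165, -0.1449, 0.1529]
ee_rot: [-0.002, 0.025, 1.0, 0.0]
contact_force: [0.1, 0.1, 0.6]
width: 0.0598
grip_force: 0.0
t: 10.03
tool_pos: [0.5182, -0.1453, 0.1552]
ee_rot: [0.001, 0.026, 1.0, 0.001]
contact_force: [0.2, 8.5, 9.3]
width: 0.0095
grip_force: 52.2
t: 10.2
tool_pos: [0.5182, -0.1453, 0.1552]
ee_rot: [0.001, 0.026, 1.0, 0.001]
contact_force: [-0.3, 7.9, 8.7]
width: 0.0094
grip_force: 52.2
grasp pt [ 0.5182 -0.1454  0.1662] shift units [ 0.014 -0.015  0.04 ] turn z units 0.0015 or -0.999 tilt 0.0026 toolx [-0.999  0.051 -0.002] tooly [0.051 0.999 0.001] q6 -1.8 t 10.2 F [-0.3  7.9  8.7] w 0.0094
```

```bash
python3 -m inch '[[0,0.012,0,0,0,0.03],[0,0,0,0,0,0.03],[0,0,0,0,0,0.03],[0,0,0,0,0,0.03],[0,0,0,0,0,0.03]]'; python3 -m inch '[[0,0,0,0,0,0.03],[0,0,0,0,0,0.03],[0,0,0,0,0,0.03],[0,0,0,0,0,0.03],[0,0,0,0,0,0.03]]';python3 -m inch '[[0,0,0,0,0,0],[0,0,0,0,0,0],[0,0,0,0,0,0]]';  python3 - <<'E'
from h import *
go(AX,.163,np.pi/2-.0557-.952)
b=manip.grab_frame("top");a=manip.grab_frame("scene");cv2.imwrite("pics/k0.png",b)
cv2.imwrite("pics/k.png",np.hstack([cv2.resize(a[150:290,140:390],None,fx=1.6,fy=1.6),cv2.resize(b[130:270,200:400],None,fx=1.6,fy=1.6)]))
E
```

```text
t: 10.62
tool_pos: [0.5179, -0.1465, 0.1552]
ee_rot: [0.001, 0.26, 0.966, -0.001]
contact_force: [-3.7, -6.9, 8.3]
width: 0.0091
grip_force: 52.9
t: 11.03
tool_pos: [0.5169, -0.1474, 0.1552]
ee_rot: [0.001, 0.478, 0.878, -0.002]
contact_force: [-9.0, -12.7, 11.6]
width: 0.0092
grip_force: 53.8
t: 11.28
tool_pos: [0.5169, -0.1475, 0.1552]
ee_rot: [0.001, 0.476, 0.88, -0.002]
contact_force: [-8.7, -10.4, 10.5]
width: 0.0092
grip_force: 53.6
grasp pt [ 0.5169 -0.1474  0.1662] shift units [0.009 0.007 0.04 ] turn z units 0.0051 or -0.995 tilt 0.0037 toolx [-0.547  0.837 -0.003] tooly [ 0.837  0.547 -0.002] q6 -0.85 t 11.2833 F [ -8.7 -10.4  10.5] w 0.0092
```

View pics/k.png

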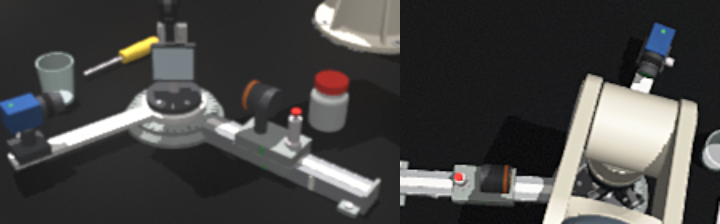

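```bash
python3 -m inch '[[0,-0.012,0,0,0,0.005],[0,0,0,0,0,0],[0,0,0,0,0,0],[0,0,0,0,0,0],[0,0,0,0,0,0]]';  python3 - <<'E'
from h import *
go(AX,.163,np.pi/2-.0557-.952)
a=manip.grab_frame("scene");A=cv2.resize(a[160:225,220:285],None,fx=8,fy=8,interpolation=cv2.INTER_CUBIC)
# predicted glass corners for three angles
c=manip.calibration("scene");Ti=np.linalg.inv(np.array(c["T"]))
for k,(t,col) in enumerate(((.852,(0,0,255)),(.952,(0,255,0)),(1.052,(255,0,0)))):
    y=-.0557-t;d=np.array([np.cos(y),np.sin(y)])
    P=np.array([[*(AX+s*.0315*d),z,1] for s,z in((-1,.0765),(1,.0765),(1,.1325),(-1,.1325))])
    q=(Ti@P.T)[:3];uv=np.array([c["fx"]*q[0]/q[2]+c["cx"],c["fy"]*q[1]/q[2]+c["cy"]]).T;print(t,uv.round(1).tolist())
    B=A if k==1 else A
    for p in uv: cv2.circle(B,tuple(int(v) for v in ((p-[220,160])*8+3.5)),3,col,-1)
cv2.imwrite("pics/l.png",A)
E
```

```text
t: 11.8
tool_pos: [0.5169, -0.1475, 0.1552]
ee_rot: [0.001, 0.483, 0.876, -0.001]
contact_force: [-4.2, -8.4, 8.7]
width: 0.0094
grip_force: 52.8
grasp pt [ 0.5168 -0.1475  0.1662] shift units [0.01  0.008 0.04 ] turn z units -0.0 or 1.0 tilt 0.0032 toolx [-0.534  0.846 -0.003] tooly [ 0.846  0.534 -0.001] q6 -0.84 t 11.8 F [-4.2 -8.4  8.7] w 0.0094
0.852 [[259.3, 199.0], [234.7, 199.8], [233.8, 180.6], [259.2, 179.8]]
0.952 [[259.4, 199.6], [234.7, 199.2], [233.8, 180.0], [259.2, 180.4]]
1.052 [[259.2, 200.2], [234.9, 198.5], [234.0, 179.4], [259.1, 181.0]]
```

View pics/l.png

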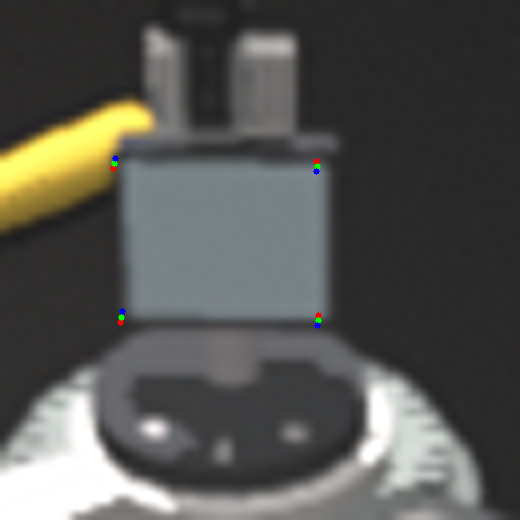

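The glass edges lie level at crop (122–328, 160) and (128–328, 319), which matches the 0.95 rad prediction. The fingers are on the bar only and the grip is 53 N.

```bash
python3 -c "
from station import manip
print(manip.finish_job())"
```

```text
the job is handed in; nothing more can be done
None
```

The job is handed in: the carrier sits in the near station with its green marks meeting, and the gripper is holding the mirror by the bar at about 0.95 rad, half the measured rail-to-camera angle; the glass, camera arm, jar, beaker and screwdriver were not touched as far as the pictures show, and no verdict came back.

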